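Hold the tube gauge out at its length mark

TASK

On the tube-length gauge, first slide the red transport lock knob all the way to the orange end stop and leave it there. Then take the blue grip, pull the sprung telescoping rod out until its black pointer lines up with the red length clip on the scale, and keep holding it there against the spring, ready for a tube to be fitted: the program finishes while still holding. Leave the two tubes and the metal cuff standing where they are.

Things in the scene. Friction and masses are not known exactly. Their poses are not given: they have to be found in the camera images.
- gauge: Fixed aluminium bed, 440 mm along its x, 150 mm along its y (y -70 to +80 mm), 12 mm thick, origin on the table below its middle (table height), x = the direction in which the rod is pulled out, z up. A fixed outer sleeve (36 mm diameter at most, axis 55 mm above the table at y = 0) ends at x = -78 mm; the rod comes out of it towards +x. The lock track, 42 mm high, lies at x = -46 mm and runs from y = -32 to the orange end stop at y = -120 mm, which is 62 mm high.
- lock (a joint): Travel of the red transport lock knob, m. 0 = locked (a steel bolt stands before the brass collar on the rod, so the rod cannot come out), 0.045 = at the orange end stop (free). It grows as the knob slides along the gauge's -y. About 2 N of friction; it stays where it is left.
- lock_grip (a point): Centre of the red lock knob, an upright block 20 mm (gauge x) by 22 mm (gauge y), from 60 to 105 mm above the table; this point is 87 mm above the table. Moves with the knob.
- ext (a joint): How far the sprung rod is pulled out, m: 0 = fully in, end of travel 0.15. An inner spring pulls it back: 4 N at 0 rising by 5 N per 100 mm, plus 0.5 N of friction. Released, it runs back in.
- ext_grip (a point): Centre of the upper part of the blue pull grip on the rod's outer end, an upright block 20 mm (gauge x) by 24 mm (gauge y), from 30 to 120 mm above the table; this point is 100 mm above the table, 40 mm along gauge x from the gauge's origin when the rod is fully in. The 12 mm rod runs at 55 mm above the table towards the sleeve. Moves with the rod along gauge x.
- pointer_tip (a point): Tip of the black pointer, a 4 mm square bar that sticks out of the blue grip to gauge +y, 35 mm above the table, 45 mm to the side of the rod axis and at the same gauge x as the centre of the blue grip. Moves with the rod.
- mark (a point): The length mark: top edge, nearest the rod, of the red clip that is fixed on the scale strip (blade 4 mm thick along gauge x, top 38 mm above the table, 50 mm to the gauge's +y side of the rod axis). Axes as the gauge's. It calls for 75 to 125 mm of pull.
- tube_tall: Loose translucent tube standing on end, 72 mm across, 170 mm tall, origin at the centre of its underside. To be left alone.
- tube_short: Loose frosted tube standing on end, 64 mm across, 120 mm tall, origin at the centre of its underside. To be left alone.
- cuff: Loose aluminium ring lying flat, 66 mm across, 30 mm tall, origin at the centre of its underside. To be left alone.

How it is judged:
On the way, in this order (a step that is already met when the one before it is completed fails the run):
1. the lock knob is at its end stop (value of joint lock above 0.041 m), for 0.2 s.
2. the rod is held by the fingers with its pointer at the clip (x of pointer_tip in the frame of mark between -0.006 and 0.006 m and value of joint lock above 0.041 m and contact force between the fingers and ext above 1 N), for 0.5 s.
At the end, for the whole second after the job is handed in: The fingers still hold the rod (over 1 N of contact), its pointer is within 6 mm of the clip along the gauge and still; the lock is within 4 mm of its end stop; both tubes and the cuff stand within 30 mm of where they began and bear nothing of the rod (all of step 2 and velocity of joint ext between -0.01 and 0.01 m/s and distance of each of tube_tall, tube_short, cuff from where it was at the start of the episode below 0.03 m and angle between each of tube_tall, tube_short, cuff's own z axis and vertical below 0.2 rad and contact force between ext and tube_tall below 0.2 N and contact force between ext and tube_short below 0.2 N and contact force between ext and cuff below 0.2 N); the arm keeps its last pose, push and grip.
It fails at once if a tube or the cuff is shoved away or knocked over (distance of any of tube_tall, tube_short, cuff from where it was at the start of the episode above 0.03 m or angle between any of tube_tall, tube_short, cuff's own z axis and vertical above 0.35 rad).
It also fails if it takes over 48 s, if anything falls off the work surface, if the arm or the gripper's body presses on something with over 40 N, if the wrist force passes 120 N, or if a joint passes its speed limit or range.

ROBOT

A 6-joint arm with a two-finger parallel gripper is mounted at the origin on the work surface. World frame = base frame: x ahead of the robot, y to its left, z up, the work surface at z = 0. Lengths are in m, angles in rad, forces in N, time in s.
With the tool pointing down it reaches from about 0.35 to 0.725 m from the base axis. Payload 4.3 kg.
Tool frame: the origin (TCP) lies between the finger pads; the fingertips stand 14 mm ahead of it and the grasp point (between the pads) lies 5 mm behind it (manip.tcp_to_tips is the distance from the TCP to the fingertips, in m); z points along the fingers, y is the line along which they close (so a half turn about z gives the same grasp; the last joint's range is limited). The gripper opens to 85 mm and grips with 20 to 120 N. Pads are 22 mm wide; open, the fingers measure 114 mm over their backs; the gripper's body (76 mm by 85 mm) begins 54 mm behind the grasp point. The pads swing forward as they close: fully open they stand 13 mm farther back than shut.
Start: joints at [-1.218, 0.377, 0.081, 1.274, 0, 1.46], TCP at [0.257, -0.515, 0.22] pointing down, gripper open.
Joint ranges: [-2.72, 2.72], [-0.84, 1.66], [-1.02, 1.22], [-1.77, 2.12], [-1.37, 1.28], [-3.14, 3.14]. Speed limits (rad/s): [2.57, 2.57, 3.14, 3.14, 3.14, 3.14].

INTERFACE

Orientations are given as a unit quaternion [w, x, y, z].
In Python, from plant import manip, eoat, ik, monitor, eyes, models gives the robot as it stands. Calls block until the motion is done:
- manip.reach(position, orientation): joint-space move of the TCP to a pose.
- manip.move_l(position, rot=None, speed=0.15, max_force=None): straight line of the TCP; rot=None keeps the orientation; speed is the mean speed in m/s. With max_force (N) it stops when the force on the tool has changed by that much, and returns True; else False.
- manip.move_j(angles): joint-space move.
- eoat.move_gripper(opening): finger opening in m; the grip force is fixed at half the most; returns when the fingers have stopped.
- manip.pause(seconds).
- ik(position, orientation): joint angles nearest the present ones, or None.
- monitor.state(): the state.
- eyes.grab_frame(name): name is "scene" or "top" or "wrist"; returns (picture, depth): 384x512x3 uint8, red, green, blue; 384x512 float32, m along the optical axis (not along the pixel's ray), 0 where there is no reading.
- eyes.calibration(name): a dict with "fov_y" (degrees; the focal length in pixels is half the picture's height over the tangent of half this angle, whatever the lens; pixels are square), "cx", "cy" (the principal point, pixels), "R" (3x3) and "t" (3): a world point X has camera coordinates R X + t; the wrist camera has in their place "T_tool_cam" (4x4, takes a point from camera to tool coordinates, whose origin is the TCP and whose axes are the flange's). Camera axes: x right, y down, z forward; pixel columns grow to the right and rows downward; lengths in m; the calibration is good to about 2 mm. The wrist camera is an equidistant fisheye: a pixel r from the principal point sees the ray r / f radians off the axis. A picture is of the moment at which its call begins: read the wrist's pose just before it. calibration takes no time and is no camera call.
A pose or a line that the arm cannot do raises manip.Unreachable and nothing moves.
- manip.job_done(): hands the job in; it is judged then, once.
Trained networks look in the newest picture that a camera, given by its name, has taken for a name from the list of things; names that differ only in an ending like _2 or _b are one class to them, and where a whole thing is asked for, a point or a joint stands for the part that bears it (a point fixed in the world has none). Each returns a list of dicts, best first, with "conf" (0 to 1); they miss things now and then, are a little off and sometimes report something else, mostly with a low value. They report only what shows in the picture. A call takes as long as a camera call.
- models.trace(thing, camera): "mask" (384x512 bool, what is visible of it) and "at" ([column, row] in pixels, amid what is visible of it).
The state is a dict: "t": time; "qpos": joint angles; "joint_velocities": joint speeds; "effort": joint torques, N m; "eef_pos": TCP position; "ee_rot": TCP orientation; "force": force on the tool from outside, world axes, zero at the start; "torque": the same for the moment, N m; "finger_gap": finger opening in m; "grasp_force": force on a finger pad.
Only numpy, scipy, OpenCV 4.12 (cv2) and the standard library are available. Lean on these libraries where they do the work, as an engineer would, in place of code of your own. Each camera call takes 0.05 s, during which the arm holds its last target. There are 200 camera calls.

## Working session

There is one attempt and no reset: what is moved stays moved. The work goes in short steps, each a Python script; the robot and the scene stay as the last script left them, time stands still between calls to the robot, and variables do not carry over. Pictures are saved under pics/ and viewed, at most 10 in all, crops included, and the job is handed in when it is done.

```bash
mkdir -p pics; ls; cat > h.py <<'E'
import numpy as np, cv2
from plant import manip, eoat, ik, monitor, eyes, models
def cloud(name, depth):
    c=eyes.calibration(name); f=192/np.tan(np.radians(c["fov_y"])/2)
    v,u=np.mgrid[:384,:512]
    P=np.stack([(u-c["cx"])/f*depth,(v-c["cy"])/f*depth,depth],-1)
    return (P-np.array(c["t"]))@np.array(c["R"])
E
python3 - <<'E'
from h import *
ims=[]
for n in ["scene","top"]:
    p,d=eyes.grab_frame(n); np.savez(f"pics/{n}.npz",p=p,d=d); W=cloud(n,d)
    cv2.imwrite(f"pics/{n}.png",p[...,::-1])
    for th in ["gauge","lock","lock_grip","ext","ext_grip","pointer_tip","mark","tube_tall","tube_short","cuff"]:
        try: r=models.trace(th,n)
        except Exception as e: print(n,th,e); continue
        for k in r[:2]:
            m=k["mask"]&(d>0); q=W[m]
            print(n,th,round(k["conf"],2),np.round(k["at"]),m.sum(), np.round(np.median(q,0),3) if len(q) else '', np.round(np.percentile(q,98,0),3) if len(q) else '', np.round(np.percentile(q,2,0),3) if len(q) else '')
print(monitor.state()["t"])
E
```

```text
pics
scene gauge 0.64 [289. 207.] 12473 [ 0.525 -0.039  0.013] [0.618 0.136 0.102] [ 0.423 -0.278  0.01 ]
scene lock 0.64 [255. 175.] 482 [ 0.559 -0.127  0.066] [ 0.574 -0.12   0.107] [ 0.518 -0.192  0.013]
scene lock_grip 0.79 [257. 172.] 456 [ 0.56  -0.126  0.067] [ 0.574 -0.12   0.107] [ 0.519 -0.166  0.021]
scene ext 0.57 [288. 188.] 834 [ 0.518 -0.041  0.064] [ 0.534 -0.027  0.122] [ 0.48  -0.152  0.012]
scene ext_grip 0.76 [286. 186.] 783 [ 0.519 -0.042  0.067] [ 0.534 -0.027  0.122] [ 0.489 -0.142  0.013]
scene pointer_tip 0.72 [288. 209.] 12650 [ 0.525 -0.039  0.013] [0.618 0.136 0.102] [ 0.423 -0.278  0.009]
scene pointer_tip 0.63 [290. 186.] 769 [ 0.519 -0.04   0.067] [ 0.534 -0.027  0.122] [ 0.488 -0.139  0.036]
scene mark 0.48 [342. 238.] 127 [0.479 0.077 0.026] [0.493 0.085 0.041] [0.466 0.072 0.013]
scene tube_tall 0.76 [269.  84.] 2043 [ 0.407 -0.314  0.117] [ 0.431 -0.301  0.17 ] [ 0.362 -0.371  0.009]
scene tube_short 0.77 [213. 107.] 1387 [ 0.536 -0.342  0.083] [ 0.562 -0.33   0.121] [ 0.5   -0.446  0.003]
scene tube_short 0.38 [343. 241.] 133 [0.477 0.077 0.026] [0
[... 854 characters left out ...]
 0.75 [257. 215.] 563 [ 0.511 -0.074  0.062] [ 0.532 -0.029  0.123] [ 0.488 -0.149  0.012]
top mark 0.22 [398. 270.] 1829 [ 0.392 -0.344  0.108] [ 0.429 -0.301  0.172] [ 0.361 -0.37   0.009]
top tube_tall 0.62 [283. 194.] 220 [ 0.553 -0.129  0.094] [ 0.571 -0.121  0.109] [ 0.519 -0.141  0.052]
top tube_tall 0.56 [393. 271.] 1973 [ 0.393 -0.35   0.106] [ 0.429 -0.301  0.172] [ 0.361 -0.37   0.001]
top tube_short 0.7 [399. 202.] 1118 [ 0.53  -0.372  0.075] [ 0.558 -0.329  0.122] [ 0.499 -0.391  0.003]
top cuff 0.8 [216. 133.] 214 [0.681 0.    0.025] [0.704 0.032 0.033] [ 0.64  -0.03   0.002]
top cuff 0.56 [398. 205.] 1174 [ 0.53  -0.37   0.075] [ 0.559 -0.329  0.122] [ 0.499 -0.391  0.002]
1.1
```

```bash
python3 - <<'E'
import cv2
a=cv2.imread("pics/scene.png");cv2.imwrite("pics/s1.png",cv2.resize(a[60:300,150:470],None,fx=2.5,fy=2.5,interpolation=2))
a=cv2.imread("pics/top.png");cv2.imwrite("pics/t1.png",cv2.resize(a[90:330,140:460],None,fx=2.5,fy=2.5,interpolation=2))
E
```

```text
(no output)
```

View pics/s1.png

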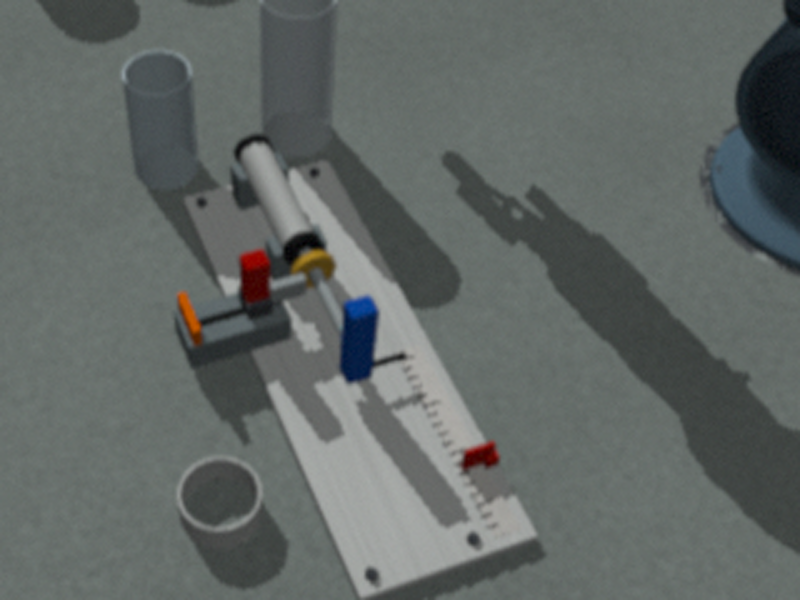

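View pics/t1.png

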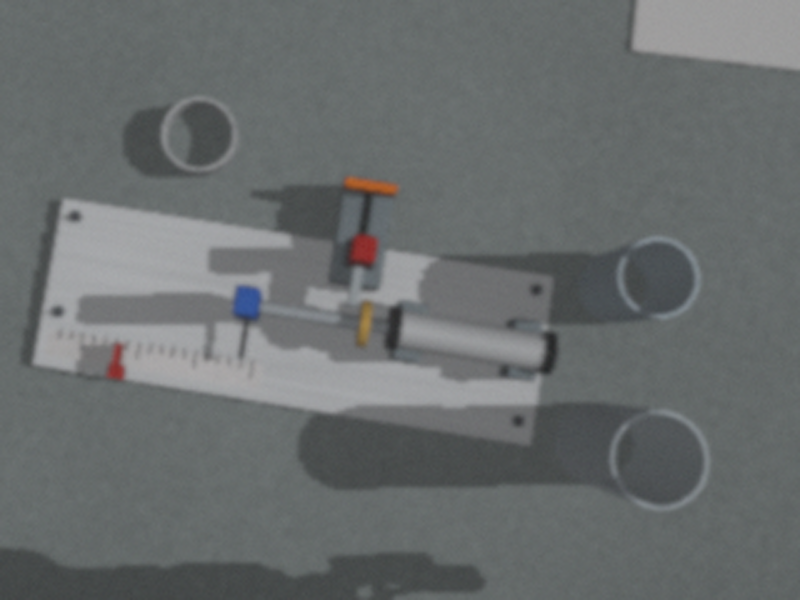

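The scene crop shows the red knob at (255,275), the blue grip at (360,340) and the red clip at (480,455). In the top crop they are at (363,250), (247,302) and (117,360), and the rod pulls toward world +y. Next I fit the gauge frame.

```bash
python3 - <<'E'
from h import *
for n in ["top","scene"]:
    z=np.load(f"pics/{n}.npz"); p,d=z["p"].astype(int),z["d"]; W=cloud(n,d); R,G,B=p[...,0],p[...,1],p[...,2]
    w=(W[...,2]>.006)&(W[...,2]<.018)&(d>0)&(W[...,0]>.38)&(W[...,0]<.65)&(W[...,1]>-.31)&(W[...,1]<.16)
    _,lab,st,_=cv2.connectedComponentsWithStats(cv2.morphologyEx(w.astype(np.uint8),cv2.MORPH_OPEN,np.ones((3,3))))
    m=lab==1+np.argmax(st[1:,4])
    (c,s,a)=cv2.minAreaRect((W[m][:,:2]*1000).astype(np.float32)); box=cv2.boxPoints((c,s,a))
    e=[box[i]-box[i-1] for i in range(4)]; L=max(e,key=lambda v:np.hypot(*v)); L=L*np.sign(L[1]); th=np.arctan2(L[1],L[0])
    x=np.array([np.cos(th),np.sin(th)]); y=np.array([-x[1],x[0]]); o=np.array(c)/1000-y*.005
    print(n,"rect",c,s,"yaw",th,"origin",o)
    for nm,mk in dict(red=(R>110)&(G<60)&(B<60),blue=(B>90)&(R<70)&(G<90),orange=(R>150)&(G>60)&(G<130)&(B<60)).items():
        mk=mk&(d>0); k,lab,st,cen=cv2.connectedComponentsWithStats(mk.astype(np.uint8))
        for i in range(1,k):
            if st[i,4]<10: continue
            q=W[lab==i]; 
            top=q[q[:,2]>np.percentile(q[:,2],90)-.008]
            g=np.c_[(top[:,:2]-o)@x,(top[:,:2]-o)@y]*1000
            print(nm,st[i,4],cen[i].round(),"top world",top.mean(0).round(4),"gauge min",np.percentile(g,3,0).round(),"max",np.percentile(g,97,0).round(),len(top))
E
```

```text
top rect (508.8520812988281, -76.46253967285156) (440.22027587890625, 150.5489044189453) yaw 1.3825998 origin [ 0.5137638  -0.07739798]
red 78 [285. 189.] top world [ 0.5608 -0.1333  0.1064] gauge min [-54. -66.] max [-39. -48.] 78
red 19 [186. 238.] top world [0.4713 0.0777 0.038 ] gauge min [143.  67.] max [146.  74.] 9
blue 101 [238. 211.] top world [ 0.5192 -0.0391  0.1209] gauge min [31. -8.] max [46. 11.] 94
orange 50 [288. 164.] top world [ 0.6179 -0.1449  0.0629] gauge min [ -65. -118.] max [ -28. -112.] 50
scene rect (509.2981872558594, -77.42073059082031) (442.429443359375, 151.21417236328125) yaw 1.3819947 origin [ 0.51420934 -0.07835914]
red 61 [251. 163.] top world [ 0.5628 -0.1334  0.1058] gauge min [-52. -67.] max [-37. -48.] 61
red 12 [342. 239.] top world [0.4802 0.0773 0.0391] gauge min [145.  52.] max [148.  73.] 12
blue 347 [459. 151.] top world [0.0871 0.0138 0.0127] gauge min [-62. 416.] max [ 55. 457.] 334
blue 18 [436. 128.] top world [ 0.0759 -0.0706  0.0104] gauge min [-86. 423.] max [-66. 438.] 17
blue 81 [294. 183.] top world [ 0.5243 -0.0374  0.1202] gauge min [ 34. -12.] max [50.  8.] 81
orange 13 [274. 162.] top world [ 0.5061 -0.1352  0.0743] gauge min [-60. -10.] max [-54.   5.] 13
orange 55 [225. 185.] top world [ 0.6202 -0.1435  0.063 ] gauge min [ -65. -119.] max [ -25. -113.] 55
```

```bash
cat >> h.py <<'E'
from scipy.spatial.transform import Rotation as Ro
YAW=1.3823; O=np.array([.514,-.0779])
gx=np.array([np.cos(YAW),np.sin(YAW)]); gy=np.array([-gx[1],gx[0]])
def G(x,y,z): return [*(O+x*gx+y*gy),z]   # gauge -> world, TCP z
def toG(p): return np.r_[(np.array(p[:2])-O)@gx,(np.array(p[:2])-O)@gy,p[2]]
def ori(s):
    y=np.r_[s*gx,0]; z=np.array([0,0,-1.]); q=Ro.from_matrix(np.c_[np.cross(y,z),y,z]).as_quat()
    return [q[3],*q[:3]]
def st(*a):
    s=monitor.state(); print(*a,"t",round(s["t"],2),"tcpG",toG(s["eef_pos"]).round(4),"F",np.round(s["force"],1),"gap",round(s["finger_gap"],4),"gf",round(s["grasp_force"],1))
E
python3 - <<'E'
from h import *
for s in (1,-1):
    for p in (G(-.046,-.057,.2),G(-.046,-.057,.082),G(-.046,-.102,.082),G(.04,0,.095),G(.146,0,.095)):
        q=ik(p,ori(s)); print(s,None if q is None else np.round(q,2))
s=monitor.state(); manip.move_l([*s["eef_pos"][:2],.28]); st()
E
```

```text
1 [-0.34  0.39  0.04  1.23  0.   -0.16]
1 [-0.34  0.46 -0.17  0.95  0.   -0.16]
1 [-0.33  0.54 -0.03  1.01  0.   -0.14]
1 [-0.2   0.35 -0.3   0.93  0.   -0.01]
1 [ 0.    0.39 -0.24  0.95  0.    0.19]
-1 [-0.34  0.39  0.04  1.23  0.    2.99]
-1 [-0.34  0.46 -0.17  0.95  0.    2.99]
-1 [-0.33  0.54 -0.03  1.01  0.    3.  ]
-1 [-0.2   0.35 -0.3   0.93  0.    3.13]
-1 [ 0.    0.39 -0.24  0.95  0.   -2.95]
t 1.65 tcpG [-0.4772  0.1708  0.2796] F [ 0.   1.5 -0.2] gap 0.0856 gf 0.0
```

```bash
python3 - <<'E'
from h import *
q=ori(1)
manip.reach(G(-.046,-.057,.2),q); st("above")
eoat.move_gripper(.055); st()
p,d=eyes.grab_frame("wrist"); cv2.imwrite("pics/w1.png",p[...,::-1])
print(manip.move_l(G(-.046,-.057,.082),speed=.1,max_force=10)); st("down")
E
```

```text
above t 3.45 tcpG [-0.0468 -0.057   0.1999] F [ 0.5 -1.1  0.2] gap 0.0851 gf 0.0
t 3.86 tcpG [-0.0463 -0.057   0.2001] F [-0.7  0.3  0.2] gap 0.0548 gf 0.0
False
down t 5.24 tcpG [-0.0461 -0.0577  0.0827] F [-0.9 -0.1 -0.5] gap 0.0551 gf 0.0
```

View pics/w1.png

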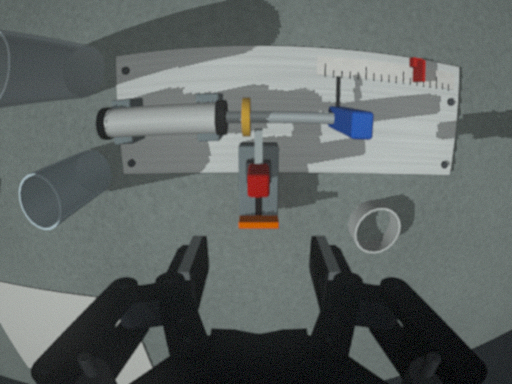

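The wrist picture shows the knob at (258,180), centred between the fingers, and nothing in the way. I'll grip it and slide it to the stop.

```bash
python3 - <<'E'
from h import *
eoat.move_gripper(.0); st("grip")
y0=toG(monitor.state()["eef_pos"])[1]
print(manip.move_l(G(-.046,y0-.051,.082),speed=.05,max_force=15)); st("slid"); manip.pause(.3); st()
p,d=eyes.grab_frame("top"); cv2.imwrite("pics/t2.png",cv2.resize(p[90:330,140:460,::-1],None,fx=2.5,fy=2.5))
E
```

```text
grip t 5.66 tcpG [-0.0466 -0.0576  0.0828] F [-2.2 -2.5  5.1] gap 0.0178 gf 60.0
True
slid t 6.46 tcpG [-0.0467 -0.0964  0.0828] F [-4.6  0.6  7.6] gap 0.0177 gf 60.3
t 6.76 tcpG [-0.0467 -0.0964  0.0828] F [-2.7 -0.   6.7] gap 0.0182 gf 60.3
```

```bash
python3 - <<'E'
from h import *
d=None
r=models.trace("lock_grip","top"); print(len(r), r and (r[0]["at"],r[0]["conf"]))
E
```

```text
0 []
```

View pics/t2.png

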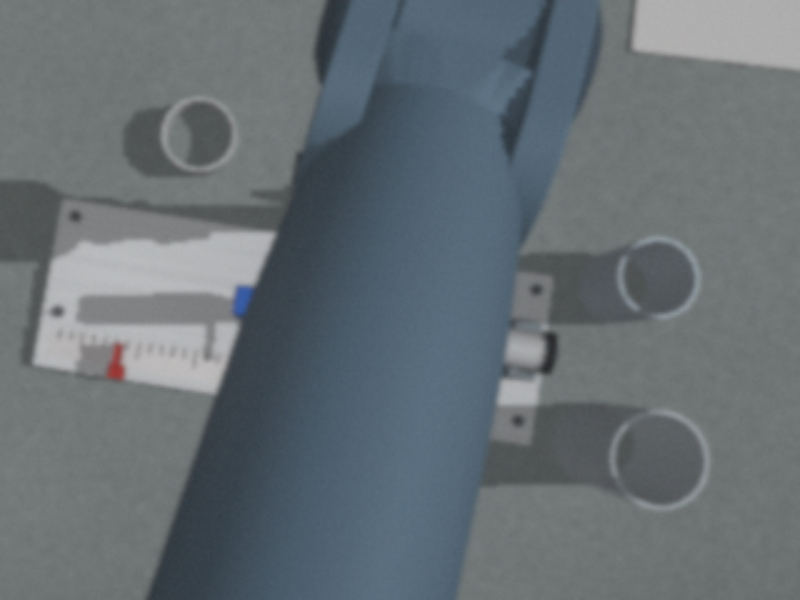

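The picture shows the arm hiding the lock, with the cuff and tubes unmoved. The slide stopped after only 39 mm, so I'll push on.

```bash
python3 - <<'E'
from h import *
for y in (-.100,-.104,-.108):
    hit=manip.move_l(G(-.0467,y,.082),speed=.03,max_force=18); st(y,hit)
    if hit: break
E
```

```text
-0.1 False t 7.12 tcpG [-0.0466 -0.0967  0.0827] F [-10.4   1.   13.3] gap 0.0181 gf 61.1
-0.104 False t 7.4 tcpG [-0.0466 -0.0971  0.0826] F [-18.7   1.8  19.7] gap 0.0181 gf 62.0
-0.108 False t 7.68 tcpG [-0.0466 -0.0974  0.0825] F [-28.    3.5  27.3] gap 0.018 gf 62.8
```

```bash
python3 - <<'E'
from h import *
manip.move_l(G(-.0467,-.098,.082),speed=.05)
eoat.move_gripper(.055); st("open")
manip.move_l(G(-.0467,-.095,.2),speed=.15); manip.move_l(G(-.0467,-.06,.2)); st("up")
s=monitor.state(); p,d=eyes.grab_frame("wrist"); np.savez("pics/w2.npz",p=p,d=d,pos=s["eef_pos"],rot=s["ee_rot"])
cv2.imwrite("pics/w2.png",cv2.resize(p[30:260,110:430,::-1],None,fx=2.5,fy=2.5,interpolation=2))
c=eyes.calibration("wrist"); f=192/np.tan(np.radians(c["fov_y"])/2); print(c["fov_y"])
v,u=np.mgrid[:384,:512]; X=(u-c["cx"]);Y=(v-c["cy"]); r=np.hypot(X,Y)+1e-9; t=np.tan(r/f)/r
P=np.stack([X*t*d,Y*t*d,d],-1); T=np.array(c["T_tool_cam"]); P=P@T[:3,:3].T+T[:3,3]
q=s["ee_rot"]; W=P@Ro.from_quat([*q[1:],q[0]]).as_matrix().T+s["eef_pos"]
p=p.astype(int);R,Gc,B=p[...,0],p[...,1],p[...,2]
for nm,mk in dict(red=(R>110)&(Gc<60)&(B<60),blue=(B>90)&(R<70)&(Gc<90),orange=(R>150)&(Gc>60)&(Gc<130)&(B<60)).items():
    k,lab,stt,cen=cv2.connectedComponentsWithStats((mk&(d>0)).astype(np.uint8))
    for i in range(1,k):
        if stt[i,4]<15: continue
        w=W[lab==i]; w=w[w[:,2]>np.percentile(w[:,2],90)-.006]
        g=np.c_[(w[:,:2]-O)@gx,(w[:,:2]-O)@gy,w[:,2]]*1000
        print(nm,stt[i,4],cen[i].round(),np.percentile(g,3,0).round(1),np.percentile(g,97,0).round(1))
E
```

```text
open t 8.47 tcpG [-0.0466 -0.0981  0.0816] F [-0.3 -0.3  0.1] gap 0.0552 gf 0.0
up t 9.79 tcpG [-0.0466 -0.0596  0.1993] F [-0.5  0.  -0.4] gap 0.0546 gf 0.0
65.70646984690485
red 257 [418.  67.] [142.2  51.2  32.8] [145.1  74.5  39.4]
red 398 [258. 223.] [ -54.8 -104.3  104.1] [-37.3 -85.4 106.8]
blue 664 [349. 119.] [ 29.7  -9.9 114.6] [ 48.   12.1 121.1]
orange 55 [244. 224.] [-55.8 -98.9 102.1] [-55.7 -94.7 103.4]
orange 52 [274. 224.] [ -33.6 -117.7   61. ] [ -24.9 -111.4   63.3]
```

View pics/w2.png

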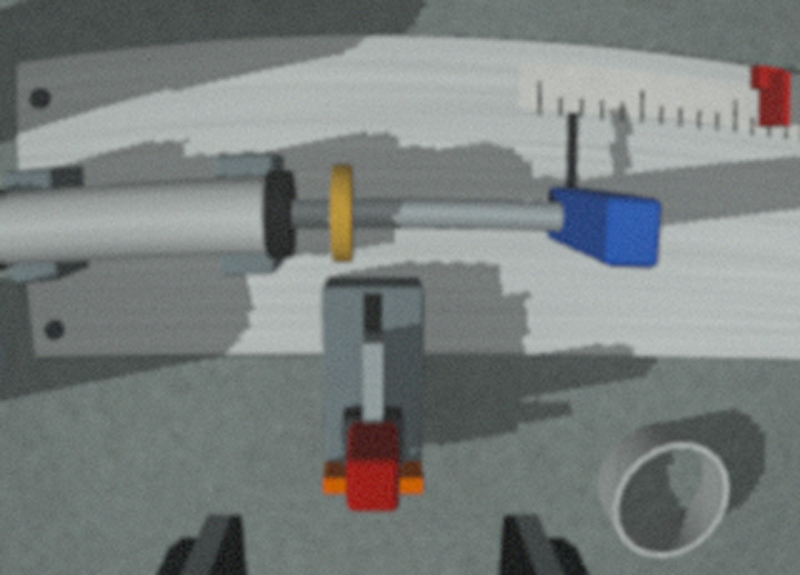

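The picture shows the knob carried to the orange stop (373,480) and the bolt clear of the collar. The measured travel is about 40 mm, borderline against 41. I'll check it with a push from behind using closed fingers, then re-measure with the fixed cameras.

```bash
python3 - <<'E'
from h import *
eoat.move_gripper(0.); 
manip.move_l(G(-.046,-.062,.2)); manip.move_l(G(-.046,-.062,.086),speed=.15,max_force=10); st("down")
for y in (-.068,-.072,-.076,-.080,-.084,-.088,-.092,-.096):
    hit=manip.move_l(G(-.046,y,.086),speed=.04,max_force=25); st(y,hit)
    f=monitor.state()["force"]
    if hit or np.hypot(f[0],f[1])>22: break
manip.move_l(G(-.046,-.064,.086)); manip.move_l(G(-.046,-.06,.2),speed=.2); manip.move_l(G(.04,0,.2),speed=.2); st()
for n in ["top","scene"]:
    p,d=eyes.grab_frame(n); W=cloud(n,d); p=p.astype(int); R,Gc,B=p[...,0],p[...,1],p[...,2]
    k,lab,s,cen=cv2.connectedComponentsWithStats(((R>110)&(Gc<60)&(B<60)&(d>0)).astype(np.uint8))
    for i in range(1,k):
        if s[i,4]<10: continue
        w=W[lab==i]; w=w[w[:,2]>np.percentile(w[:,2],90)-.008]; g=np.c_[(w[:,:2]-O)@gx,(w[:,:2]-O)@gy,w[:,2]]*1000
        print(n,len(w),cen[i].round(),np.percentile(g,3,0).round(1),g.mean(0).round(1),np.percentile(g,97,0).round(1))
E
```

```text
down t 11.57 tcpG [-0.0461 -0.0627  0.0869] F [-0.   0.7  0.7] gap 0.0003 gf 0.0
-0.068 False t 11.87 tcpG [-0.0461 -0.0691  0.0868] F [-1.  -0.2 -0.4] gap -0.0003 gf 0.0
-0.072 False t 12.12 tcpG [-0.046  -0.0723  0.0861] F [ 0.4 -0.2  0. ] gap -0.0 gf 0.0
-0.076 False t 12.37 tcpG [-0.0459 -0.0734  0.0856] F [-6.4  1.   5. ] gap 0.0002 gf 3.2
-0.08 False t 12.62 tcpG [-0.0459 -0.0737  0.0854] F [-15.4   1.6  11.3] gap 0.0 gf 7.5
-0.084 False t 12.87 tcpG [-0.0458 -0.0741  0.0852] F [-23.2   3.3  18.2] gap -0.0001 gf 11.8
t 14.54 tcpG [ 0.0396 -0.0002  0.1995] F [ 0.3 -0.2  1. ] gap 0.0 gf 0.0
top 26 [291. 171.] [ -53.4 -102.7  103.9] [-50.9 -94.3 106.4] [-48.5 -85.6 108.6]
scene 65 [233. 168.] [ -53.3 -106.3  103.7] [-45.  -97.1 106.1] [-37.5 -88.3 108.4]
scene 15 [342. 239.] [144.4  50.1  37. ] [146.   61.7  38.4] [147.4  71.9  41.1]
```

```bash
python3 - <<'E'
from h import *
manip.move_l(G(.04,-.02,.26),speed=.25)
ims=[]
p,d=eyes.grab_frame("scene"); a=p[145:215,200:300]; b=cv2.imread("pics/scene.png")[145:215,200:300,::-1]
cv2.imwrite("pics/cmp.png",np.vstack([cv2.resize(x,None,fx=4,fy=4,interpolation=2) for x in (b,a)])[...,::-1]); st()
E
```

```text
t 15.09 tcpG [ 0.0392 -0.0206  0.2596] F [-0.5  0.5 -0.9] gap -0.0001 gf 0.0
```

View pics/cmp.png

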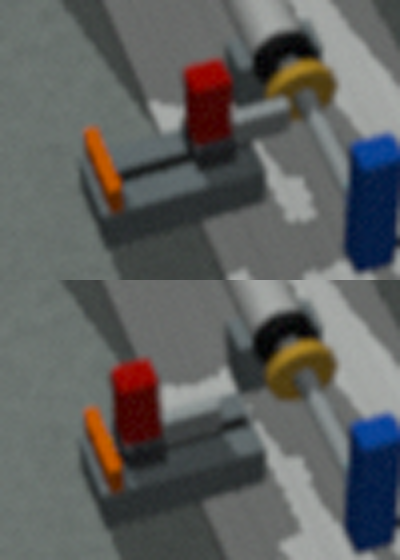

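The two scene crops (before above, after below) show the knob's carrier now resting against the orange stop, with the bolt fully withdrawn. The lock is at its stop. Next is the blue grip.

```bash
python3 - <<'E'
from h import *
eoat.move_gripper(.06)
manip.move_l(G(.04,0,.2),speed=.2); print(manip.move_l(G(.04,0,.095),speed=.12,max_force=10)); st("down")
eoat.move_gripper(0.); st("grip")
x0=toG(monitor.state()["eef_pos"])[0]
print(manip.move_l(G(x0+.105,0,.095),speed=.06,max_force=30)); manip.pause(.3); st("pulled"); print(x0)
for n in ["scene","top"]:
    p,d=eyes.grab_frame(n); np.savez(f"pics/{n}2.npz",p=p,d=d)
    cv2.imwrite(f"pics/{n}2.png",p[...,::-1])
    for th in ("pointer_tip","mark","ext_grip"):
        for k in models.trace(th,n)[:1]: print(n,th,k["conf"],k["at"],k["mask"].sum())
s=monitor.state(); p,d=eyes.grab_frame("wrist"); cv2.imwrite("pics/w3.png",p[...,::-1]); np.savez("pics/w3.npz",p=p,d=d,pos=s["eef_pos"],rot=s["ee_rot"])
a=cv2.imread("pics/scene2.png")[180:290,270:420]; b=cv2.imread("pics/top2.png")[190:300,140:290]
cv2.imwrite("pics/v3.png",cv2.hconcat([cv2.resize(x,(400,293),interpolation=2) for x in (a,b)]))
E
```

```text
False
down t 17.18 tcpG [ 0.04   -0.0009  0.0959] F [-0.3  0.6  0.9] gap 0.0601 gf 0.0
grip t 17.63 tcpG [ 0.0392 -0.0005  0.0958] F [-2.3 -3.1  5.8] gap 0.0182 gf 59.2
False
pulled t 19.82 tcpG [ 0.1416 -0.0004  0.0958] F [-3.1 -8.7  7.3] gap 0.0183 gf 59.3
0.03917024467950406
scene pointer_tip 0.96 [299.6, 211.5] 926
scene ext_grip 0.82 [298.9, 215.9] 1066
top pointer_tip 0.7 [251.3, 213.7] 561
top mark 0.47 [185.2, 235.1] 51
top ext_grip 0.78 [249.7, 214.0] 546
```

View pics/v3.png

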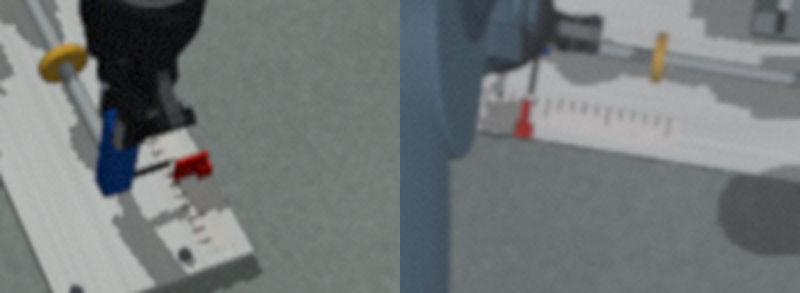

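View pics/w3.png

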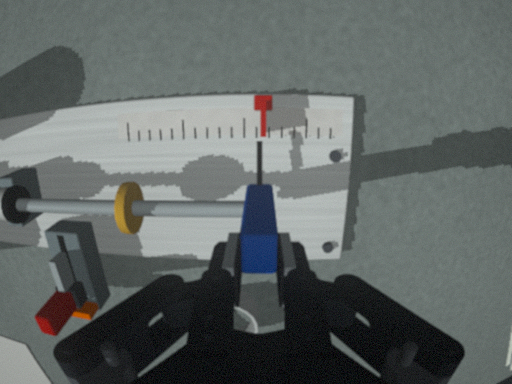

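Wrist picture: the pointer is at (260,145) and the clip blade at (263,125), about 3 mm short. That agrees with 102.4 mm travelled against the 105 mm wanted. I'll trim by 3 mm and measure again.

```bash
python3 - <<'E'
from h import *
manip.move_l(G(.0392+.1082,0,.095),speed=.02); manip.pause(.4); st("trim")
s=monitor.state(); p,d=eyes.grab_frame("wrist")
c=eyes.calibration("wrist"); f=192/np.tan(np.radians(c["fov_y"])/2)
v,u=np.mgrid[:384,:512]; X=u-c["cx"];Y=v-c["cy"]; r=np.hypot(X,Y)+1e-9; t=np.tan(r/f)/r
P=np.stack([X*t*d,Y*t*d,d],-1); T=np.array(c["T_tool_cam"]); P=P@T[:3,:3].T+T[:3,3]
q=s["ee_rot"]; W=P@Ro.from_quat([*q[1:],q[0]]).as_matrix().T+s["eef_pos"]
g=np.stack([(W[...,:2]-O)@gx,(W[...,:2]-O)@gy,W[...,2]],-1)*1000
p=p.astype(int); roi=np.zeros(d.shape,bool); roi[85:185,240:285]=1; roi&=(d>0)
for nm,m in dict(pointer=roi&(p.max(-1)<70)&(g[...,2]>25)&(g[...,2]<45)&(g[...,1]>15)&(g[...,1]<47),clip=roi&(p[...,0]>110)&(p[...,1]<60)&(g[...,2]>30)&(g[...,1]<63)).items():
    print(nm,m.sum(),np.median(g[m],0).round(1),np.percentile(g[m],5,0).round(1),np.percentile(g[m],95,0).round(1),"col",u[m].mean())
w=p[80:280,170:350].astype(np.uint8); cv2.imwrite("pics/w4.png",cv2.resize(w[...,::-1],None,fx=3,fy=3,interpolation=2))
E
```

```text
trim t 20.98 tcpG [ 0.1448 -0.0004  0.0958] F [-2.1 -8.2  7.7] gap 0.0179 gf 59.3
pointer 129 [145.6  29.4  37.3] [144.9  16.6  36.1] [146.4  43.7  38.3] col 259.0387596899225
clip 49 [145.7  56.9  38.4] [144.2  51.4  37.6] [146.4  62.6  39.2] col 258.61224489795916
```

View pics/w4.png

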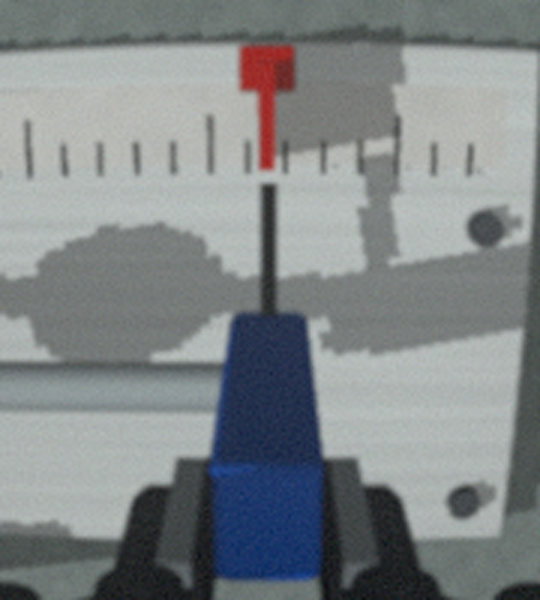

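The picture shows the pointer tip (268,185) exactly in line with the clip blade (267,165); measured difference is 0.1 mm. I'm handing in the job while still holding.

```bash
python3 - <<'E'
from h import *
manip.pause(.6); st("final"); print(manip.job_done())
E
```

```text
final t 21.62 tcpG [ 0.1448 -0.0004  0.0958] F [-2.8 -8.7  8.4] gap 0.0187 gf 59.3
the job is handed in; nothing more can be done
None
```

I handed the job in at 21.6 s with the gripper still holding the blue grip and the pointer within about 0.1 mm of the clip; the red knob is hard against the orange stop (measured travel about 40 mm, so the 41 mm threshold rests on that firm contact), the tubes and cuff were not touched, and no verdict was returned.

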